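Change the specimen under a raking inspection lamp

TASK

Change the specimen at the inspection lamp: lift the mortar cube out of the sloping trough and stand it, same side up, on a free spot of the bench, and lay the long mortar bar lengthwise in the trough, down against its end stop. Swivel and tilt the lamp by its rubber tail grip so that it points straight at the middle of the bar as it now lies. Leave everything else on the bench where it is.

Things in the scene. Friction and masses are not known exactly. Their poses are not given: they have to be found in the camera images.
- bar_mid (a point): Centre of the loose sawn mortar bar, plain grey, 110 x 40 x 40 mm, 0.3 to 0.5 kg, the only long block on the bench; it lies flat at the start, near a smaller spacer block. x: along its length; z: up as it lies at the start.
- cube_mid (a point): Centre of the loose mortar cube, 50 x 50 x 50 mm, about 0.28 kg, that lies in the trough against its end stop at the start. z: square to the trough floor at the start, out of its upper side, which stays its upper side on the bench; x up the slope.
- rest_seat (a point): Where the bar's centre lies when the bar is in the trough against its end stop. Turns with the trough: x up the slope along it, y across, z square out of its floor. The floor is 20 mm below this point along z; the stop's face 55 mm away at -x, 16 mm high, 10 mm thick. Side rails 7 mm high, 6 mm thick, 56 mm apart inside; open above them and at the upper end (75 mm from this point).
- rest: Steel base of the rest, 136 x 90 mm, fixed: origin under its centre on the bench, x level towards the trough's high end, z up. The trough is clamped at 30 degrees from level, its low end with the stop towards the robot and its right. Clamp knobs stand out to 53 mm either side; the highest point of the trough is about 113 mm above the bench.
- lamp: Foot of the inspection lamp, round, 124 mm across, bolted to the bench; origin under its centre, z up. The swivel axis is upright through it.
- lamp_axis (a point): Where the lamp's swivel and tilt axes cross, 165 mm above the bench, in the lamp head. Turns with the head: x is where the lamp points, y the tilt axis (level, to the left along the beam), z out of its top. The head is a round barrel from 46 mm behind this point to 65 mm ahead, 72 mm thick, 95 mm at the front rim; the yoke with knobs is 150 mm wide and reaches 17 mm above the axis.
- lamp_tail (a point): Middle of the lamp's rubber tail grip, to hold it by: a round rod 18 mm thick, 60 mm long, on the line of the beam behind the head; this point lies 108 mm behind lamp_axis. Same axes as lamp_axis. The steel rod between head and grip is 13 mm thick.
- lamp_yoke (a joint): Swivel of the lamp's yoke on its foot (rad), growing anticlockwise seen from above, from -1.7 to 1.7. At 0 the lamp points along the foot's x axis. A stiff friction joint (0.3 N m): it stays where it is left and does not spring.
- lamp_head (a joint): Tilt of the lamp head in its yoke (rad): 0 level, growing as the lamp points down and the tail rises, from -0.75 to 0.75. A stiff friction joint (0.35 N m): it stays where it is left.
- spacer: Bystander: grey spacer block, 40 x 40 mm and 40 mm high, with two thin wires to 61 mm; origin under its centre.
- weight_big: Bystander: yellow balance weight 54 mm across, 46 mm high.
- weight_small: Bystander: yellow balance weight 44 mm across, 40 mm high.
- tin: Bystander: round moisture tin 64 mm across, 37 mm high.
- gauge: Bystander: dial gauge lying flat, 115 x 56 x 21 mm.
- tape: Bystander: yellow and black tape measure, 59 x 83 x 31 mm.

How it is judged:
By the outcome, as a careful person would: the job done as asked, in the order asked, and still so for the second after the job is handed in, with the robot touching nothing.
It also fails if it takes over 72 s, if anything falls off the work surface, if the arm or the gripper's body presses on something with over 40 N, if the wrist force passes 120 N, or if a joint passes its speed limit or range.

ROBOT

A 7-joint arm with a two-finger parallel gripper is mounted at the origin on a cart in front of the work surface, level with it; the furniture and walls round the work are solid. World frame = base frame: x ahead of the robot, y to its left, z up, the work surface at z = 0. Lengths are in m, angles in rad, forces in N, time in s.
With the tool pointing down it reaches from about 0.4 to 0.9 m from the base axis. Payload 5.6 kg.
Tool frame: the origin (TCP) lies on the centre line of the jaws, within the pads' length; the fingertips stand 19 mm ahead of it and the grasp point (between the pads) is the TCP; z points along the fingers, y is the line along which they close (so a half turn about z gives the same grasp; the last joint's range is limited). The gripper opens to 92 mm and grips with 3 to 60 N. Pads are 20 mm wide; open, the fingers measure 128 mm over their backs; the gripper's body (75 mm by 189 mm) begins 69 mm behind the grasp point.
Start: joints at [1.215, 0.468, -0.012, 1.603, 0.006, 1.071, -0.056], TCP at [0.2, -0.618, 0.234] pointing down, gripper open.
Joint ranges: [-2.53, 2.53], [-0.31, 2.02], [-1.57, 1.55], [0.28, 2.44], [-1.29, 4.43], [0.15, 1.84], [-2.92, 2.92]. Speed limits (rad/s): [2.57, 2.57, 3.14, 3.14, 3.14, 3.14, 3.14].

INTERFACE

Orientations are given as a 3x3 rotation matrix whose columns are the frame's x, y, z axes.
In Python, from workcell import status, capture, camera_model, ticket gives the robot as it stands. The module is installed in compiled form; this text tells all that it offers.
- The arm moves only by the tool play_rows, never from a script. Its argument "moves" is a list of rows, each a list of 3 entries, a list of its own where there are three numbers: the shift along the tool's x, y, z in mm, then the turn, a rotation vector about the tool's x, y, z in rad, then the finger opening in mm, from 0 to 91.9. A call has 1 to 12 rows; each row shifts and turns the commanded pose from where the row before left it, along the tool's axes as they then stand; what a row does not reach is not made up. A row lasts 1/12 s, in which the tool goes at most 41.7 mm and 7.16 degrees, less where a joint would pass 70% of its speed; a pose out of reach is approached as far as the arm can. A call with a gripper value outside its range is refused whole. The fingers move at their own pace and stop on an object; "newtons" is the grip in N (left out, the last holds). Time passes only in rows, so rows that do not move let the fingers close. It gives the time, the measured TCP pose, the force, the opening and the grip force at its end, in the units of the state.
- status.read_state(): the state, without advancing time (a new reading comes with each control period).
- capture(name): name is "scene" or "top"; returns (picture, depth): 420x560x3 uint8, blue, green, red; 420x560 float32, m along the optical axis (not along the pixel's ray), 0 where there is no reading.
- camera_model(name): a dict with "fx", "fy", "cx", "cy" (pixels), "T" (4x4, takes a point from camera to world coordinates). Camera axes: x right, y up, looking along -z (the intrinsics and any distortion apply to the point x, -y, -z); pixel columns grow to the right and rows downward; lengths in m; the calibration is good to about 2 mm. A picture is of the moment at which its call begins. camera_model takes no time and is no camera call.
- ticket.job_done(): hands the job in; it is judged then, once.
The state is a dict: "clock": time; "joint_positions": joint angles; "joint_velocities": joint speeds; "tau": joint torques, N m; "eef_pos": TCP position; "tcp_rot": TCP orientation; "force": force on the tool from outside, world axes, zero at the start; "torque": the same for the moment, N m; "width": finger opening in m; "gripper_force": force on a finger pad.
Only numpy, scipy, OpenCV 4.12 (cv2) and the standard library are available. Lean on these libraries where they do the work, as an engineer would, in place of code of your own. Each camera call takes 0.05 s, during which the arm holds its last target. There are 200 camera calls.

## Working session

There is one attempt and no reset: what is moved stays moved. The work goes in short steps, Python scripts to look and compute and a tool call to move; the robot and the scene stay as the last step left them, time stands still between calls to the robot, and variables do not carry over. Pictures are saved under pics/ and viewed, at most 10 in all, crops included, and the job is handed in when it is done.

Besides the shell and the picture viewer there is one more tool, called in YAML: its name, and indented under it one key for each argument. play_rows: Moves the arm, as the interface text tells. Its arguments: {"type":"object","properties":{"moves":{"type":"array"},"newtons":{"type":"number"}},"required":["moves"]}

```bash
mkdir -p pics
cat > h.py <<'E'
import numpy as np,cv2
from workcell import status,capture,camera_model,ticket
def snap(n,tag):
    p,d=capture(n); np.savez(f'{tag}.npz',p=p,d=d); cv2.imwrite(f'pics/{tag}.png',p); return p,d
def world(n,d):
    m=camera_model(n); v,u=np.mgrid[:420,:560]
    c=np.stack([(u-m['cx'])/m['fx']*d,-(v-m['cy'])/m['fy']*d,-d],-1)
    return c@m['T'][:3,:3].T+m['T'][:3,3]
E
python3 - <<'E'
from h import *
for n in('scene','top'):
    p,d=snap(n,n+'0'); m=camera_model(n); print({k:(np.round(v,3).tolist()) for k,v in m.items()})
s=status.read_state(); print(s)
E
```

```text
{'fx': 389.294, 'fy': 389.294, 'cx': 285.548, 'cy': 205.481, 'T': [[-0.558, 0.71, -0.43, 0.166], [-0.83, -0.477, 0.289, -0.026], [0.001, 0.518, 0.855, 0.849], [0.0, 0.0, 0.0, 1.0]]}
{'fx': 456.853, 'fy': 456.853, 'cx': 267.721, 'cy': 208.879, 'T': [[0.001, 0.994, -0.108, 0.433], [-1.0, 0.0, -0.007, -0.261], [-0.007, 0.108, 0.994, 1.019], [0.0, 0.0, 0.0, 1.0]]}
{'clock': 0.1, 'joint_positions': array([ 1.21499423,  0.46828714, -0.01159804,  1.60354081,  0.00600747,
        1.07138878, -0.05628779]), 'joint_velocities': array([ 6.84003803e-04, -1.26300501e-03,  1.55499856e-03, -2.97995699e-03,
       -1.27240819e-03, -2.34451107e-03, -3.10448705e-06]), 'tau': array([ 8.03757994e-04, -5.21648884e+01, -1.27062379e-02, -2.44368714e+01,
       -5.68141218e-02,  1.40207412e-02,  8.69987457e-05]), 'eef_pos': array([ 0.19980128, -0.61800605,  0.23273301]), 'tcp_rot': array([[ 9.51491262e-01,  3.07675173e-01, -6.05430362e-04],
       [ 3.07675744e-01, -9.51490134e-01,  1.47007842e-03],
       [-1.23754384e-04, -1.58504301e-03, -9.99998736e-01]]), 'force': array([-0.41999246, -1.08246314, -0.39738369]), 'torque': array([-0.01963295, -0.03379042,  0.01562914]), 'gripper_force': 0.0, 'width': 0.09147129272676245}
```

View pics/top0.png

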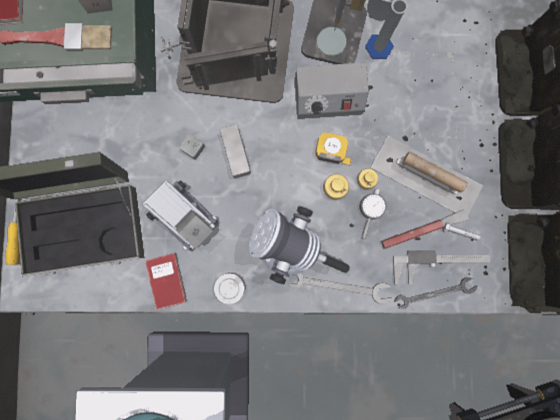

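View pics/scene0.png

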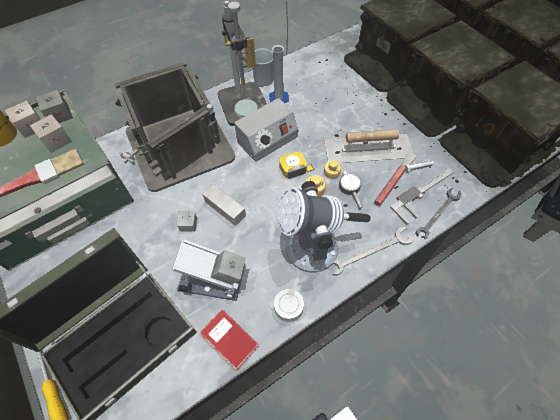

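Run:
```python
from h import *
a=np.load('top0.npz');b=np.load('scene0.npz')
A=cv2.resize(a['p'][110:310,130:360],None,fx=3.4,fy=3,interpolation=cv2.INTER_CUBIC)
A=cv2.resize(a['p'][115:305,130:360],(782,646*1),interpolation=cv2.INTER_CUBIC)[:600]
cv2.imwrite('pics/c1.png',A)
cv2.imwrite('pics/c2.png',cv2.resize(b['p'][170:310,160:350],(798,588),interpolation=cv2.INTER_CUBIC))
W=world('top',a['d']);S=world('scene',b['d'])
np.set_printoptions(precision=3,suppress=True)
for n,u,v in[('bench',150,120),('bar',234,150),('sp',191,146),('bench',230,190),('tail',338,262),('tin',229,288)]: print(n,W[v,u])
for n,u,v in[('bench',200,245),('bar',224,205),('sp',187,220),('tail',357,216),('tin',288,304)]: print(n,S[v,u])
def rect(Wd,lo,hi,box):
    m=(Wd[...,2]>lo)&(Wd[...,2]<hi)&(Wd[...,0]>box[0])&(Wd[...,0]<box[1])&(Wd[...,1]>box[2])&(Wd[...,1]<box[3])
    q=Wd[m]; return q
def reg(W,u,v,r,lo,hi):
    m=np.zeros(W.shape[:2],bool);m[v-r:v+r,u-r:u+r]=1;m&=(W[...,2]>lo)&(W[...,2]<hi);return W[m]
for nm,WW,ub,us in(('top',W,(234,150),(191,146)),('scene',S,(224,205),(187,220))):
  for n,(u,v) in(('bar',ub),('sp',us)):
    q=reg(WW,u,v,30 if n=='bar' else 16,.034,.046); r=cv2.minAreaRect((q[:,:2]*1000).astype(np.float32)); print(nm,n,len(q),r,q[:,2].mean())
```

```text
bench [0.749 0.016 0.001]
bar [ 0.67  -0.181  0.039]
sp [ 0.681 -0.084  0.028]
bench [ 0.587 -0.17   0.002]
tail [ 0.427 -0.392  0.122]
tin [ 0.371 -0.173  0.036]
bench [ 0.566 -0.074  0.094]
bar [ 0.658 -0.176  0.038]
sp [ 0.678 -0.083  0.027]
tail [ 0.422 -0.382  0.127]
tin [ 0.369 -0.169  0.036]
top bar 899 ((671.6409301757812, -181.1736602783203), (111.38382720947266, 39.73224639892578), 15.61673355102539) 0.03983597843363936
top sp 5 ((692.2388916015625, -79.7247543334961), (9.491214752197266, 8.438201904296875), 78.41934967041016) 0.038024998262360984
scene bar 650 ((669.5895385742188, -179.93795776367188), (111.43603515625, 40.83628463745117), 15.381918907165527) 0.03941006020300763
scene sp 7 ((683.581298828125, -85.56147003173828), (20.314733505249023, 7.724256992340088), 34.191619873046875) 0.037672290770554166
```

View pics/c1.png

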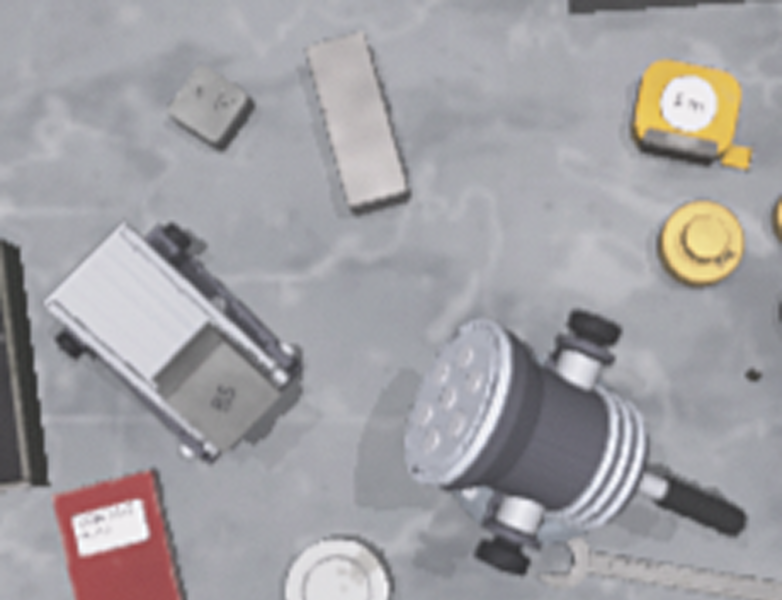

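View pics/c2.png

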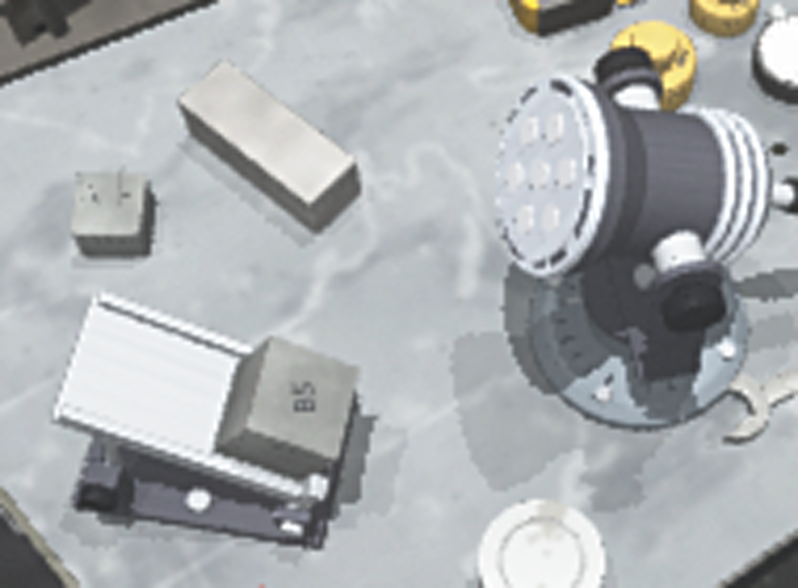

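```bash
cat > fit.py <<'E'
from h import *
from scipy.optimize import least_squares
np.set_printoptions(precision=4,suppress=True)
c30,s30=np.cos(np.pi/6),.5
def trough(W,tag):
    X=W.reshape(-1,3); q=X[(X[:,0]>.44)&(X[:,0]<.64)&(X[:,1]>-.16)&(X[:,1]<.03)&(X[:,2]>.015)&(X[:,2]<.16)]
    # x-axis yaw: search plane family n=(-s30 c, -s30 s, c30); histogram peaks
    best=None
    for yaw in np.linspace(.2,1.3,221):
        n=np.array([-s30*np.cos(yaw),-s30*np.sin(yaw),c30]); h=q@n
        H,e=np.histogram(h,np.arange(-.5,.2,.002)); H=H[:-1]+H[1:]; k=H.argmax()
        if best is None or H[k]>best[0]: best=(H[k],yaw,e[k+1])
    _,yaw,f=best
    # refine by free plane fit
    n=np.array([-s30*np.cos(yaw),-s30*np.sin(yaw),c30]); m=abs(q@n-f)<.004; p=q[m]; c=p.mean(0); nn=np.linalg.svd(p-c,full_matrices=False)[2][2]; nn*=np.sign(nn[2])
    print(tag,'peak',best,'free n',nn,'tilt',np.degrees(np.arccos(nn[2])),'yaw',np.degrees(np.arctan2(-nn[1],-nn[0])))
    return q,yaw,f
if __name__=='__main__':
  for n in('top','scene'):
    W=world(n,np.load(n+'0.npz')['d']); q,yaw,f=trough(W,n)
    nv=np.array([-s30*np.cos(yaw),-s30*np.sin(yaw),c30])
    H,e=np.histogram(q@nv-f,np.arange(-.06,.08,.004)); print(H); print(e[0])
E
python3 fit.py
```

```text
top peak (np.int64(881), np.float64(0.8049999999999999), np.float64(-0.09399999999999964)) free n [-0.3494 -0.361   0.8646] tilt 30.16099482539085 yaw 45.936919152558986
[ 18  36  89  69  32  28  19  22  14   0   4   7  38  46 543 585 274 112
  32  40  19  16  16  18  17  19  67 459  69   0   0   0   0   0]
-0.06
scene peak (np.int64(883), np.float64(0.8049999999999999), np.float64(-0.09399999999999964)) free n [-0.3475 -0.3612  0.8653] tilt 30.081789614632413 yaw 46.11046134312158
[ 10  22  50  42  21  13  19  17  13   2   7   8  22  57 511 575 261  96
  36  48  26  27  31  22  28  32  54 471  34   0   0   0   0   0]
-0.06
```

```bash
cat > fit2.py <<'E'
from fit import *
yaw=np.radians(46.0)
R=np.array([[c30*np.cos(yaw),-np.sin(yaw),-s30*np.cos(yaw)],[c30*np.sin(yaw),np.cos(yaw),-s30*np.sin(yaw)],[s30,0,c30]])
if __name__=='__main__':
  for n in('top','scene'):
    d=np.load(n+'0.npz');W=world(n,d['d']); X=W.reshape(-1,3); q=X[(X[:,0]>.44)&(X[:,0]<.64)&(X[:,1]>-.16)&(X[:,1]<.03)&(X[:,2]>.015)&(X[:,2]<.16)]
    L=q@R; z=L[:,2]; H,e=np.histogram(z,np.arange(-.14,.02,.001)); 
    top=z[z>z.max()-.02]; tz=np.median(z[(z>np.percentile(z,99.5)-.006)]); fl=e[:-30][np.argmax((H[:-1]+H[1:])[:len(e)-30])]+.001
    m=abs(z-tz)<.003; r=cv2.minAreaRect((L[m][:,:2]*1000).astype(np.float32))
    print(n,'cube top z',tz,'floor z',fl,'rect',r,m.sum())
    x1,x2,y1,y2=np.percentile(L[m][:,0],[.5,99.5]).tolist()+np.percentile(L[m][:,1],[.5,99.5]).tolist()
    print('cube x',x1,x2,'y',y1,y2)
    m=abs(z-fl)<.003; a=L[m]; print('floor x',np.percentile(a[:,0],[1,99]),'y',np.percentile(a[:,1],[1,99]))
    m=abs(z-fl-.007)<.002; a=L[m]; yc=(y1+y2)/2
    for s in(-1,1):
        b=a[(a[:,1]-yc)*s>.022]; print('rail y',np.percentile(b[:,1],[5,50,95]),'x',np.percentile(b[:,0],[2,98]),len(b))
    cube=R@np.array([(x1+x2)/2,yc,(tz+fl)/2]); print('cube mid',cube)
    # lamp
    P=X[(X[:,0]>.37)&(X[:,0]<.56)&(X[:,1]>-.42)&(X[:,1]<-.16)&(X[:,2]>.05)]
    def unpack(p):
        fx,fy,a,t=p; u=np.array([np.cos(a)*np.cos(t),np.sin(a)*np.cos(t),-np.sin(t)]); return np.array([fx,fy,.165]),u
    def res(p):
        o,u=unpack(p); v=P-o; s=v@u; rr=np.linalg.norm(v-np.outer(s,u),axis=1)
        r=np.minimum(abs(rr-.036)+9*((s<-.04)|(s>.03)),abs(s-.065)+9*(rr>.045))
        r=np.minimum(r,abs(rr-.009)+9*((s>-.08)|(s<-.138))); r=np.minimum(r,abs(rr-.0475)+9*((s<.05)|(s>.066)))
        return np.minimum(r,.01)
    from scipy.optimize import differential_evolution
    o=differential_evolution(lambda p:(res(p)**2).sum(),[(.42,.5),(-.34,-.25),(1.6,3.14),(-.7,.3)],seed=1,maxiter=80,popsize=20,tol=1e-6)
    print('lamp',o.x,np.degrees(o.x[2:]),np.sqrt(o.fun/len(P)), 'tail',unpack(o.x)[0]-.108*unpack(o.x)[1])
E
python3 fit2.py
```

```text
top cube top z -0.04430555710576932 floor z -0.09499999999999997 rect ((275.33343505859375, -426.94879150390625), (49.744998931884766, 50.413028717041016), 89.96617126464844) 546
cube x 0.25076286030434597 0.30027673868557936 y -0.45161141711750497 -0.4023940180212597
floor x [0.2437 0.3797] y [-0.4578 -0.3935]
rail y [-0.4604 -0.4576 -0.4547] x [0.2499 0.3758] 144
rail y [-0.3984 -0.3955 -0.393 ] x [0.2538 0.3734] 136
cube mid [ 0.4971 -0.0999  0.0774]
lamp [ 0.4598 -0.2992  1.6    -0.5147] [ 91.6733 -29.4906] 0.007665641669833901 tail [ 0.4625 -0.3931  0.1118]
scene cube top z -0.0444553831299205 floor z -0.09399999999999997 rect ((274.6734924316406, -425.7205810546875), (50.238525390625, 50.86903762817383), 0.5855410099029541) 526
cube x 0.25003544772684644 0.29956900720320534 y -0.4503271473362931 -0.40060518457259625
floor x [0.2505 0.3789] y [-0.4538 -0.3908]
rail y [-0.4582 -0.4557 -0.4528] x [0.2988 0.3752] 83
rail y [-0.4007 -0.3941 -0.3913] x [0.2484 0.3736] 169
cube mid [ 0.4954 -0.0995  0.0774]
lamp [ 0.457  -0.2967  1.6    -0.4563] [ 91.6733 -26.142 ] 0.007461803354999183 tail [ 0.4598 -0.3936  0.1174]
```

```bash
sed -i 's/(1.6,3.14),(-.7,.3)/(0.1,1.6),(-.75,.3)/' fit2.py; python3 fit2.py | grep lamp
python3 - <<'E'
from fit2 import *
s=R@np.array([.3052,-.426,-.0745]);print('seat',s);print(R)
for o in([.4598,-.2992,.165],):
    v=s-o;print(v,np.arctan2(v[1],v[0]),np.arctan2(-v[2],np.hypot(v[0],v[1])))
E
```

```text
lamp [ 0.46   -0.2986  1.1827 -0.477 ] [ 67.7625 -27.3277] 0.006368903805339336 tail [ 0.4237 -0.3875  0.1154]
lamp [ 0.4592 -0.2981  1.1912 -0.4797] [ 68.2534 -27.4836] 0.005913131693339751 tail [ 0.4237 -0.3871  0.1152]
seat [ 0.5159 -0.079   0.0881]
[[ 0.6016 -0.7193 -0.3473]
 [ 0.623   0.6947 -0.3597]
 [ 0.5     0.      0.866 ]]
[ 0.0561  0.2202 -0.0769] 1.3212473560572306 0.32638694521733885
```

```bash
cat > plan.py <<'E'
from fit2 import *
from scipy.spatial.transform import Rotation as Ro
def tool(az,lean=0):
    "tool x at azimuth az (rad), body leaning toward tool x by lean"
    a=np.array([np.cos(az),np.sin(az),0]);b=np.array([0,0,1]); bk=np.cos(lean)*b+np.sin(lean)*a
    z=-bk; x=np.cos(lean)*a-np.sin(lean)*b; return np.stack([x,np.cross(z,x),z],1)
def legs(*T,start=None):
    """identical-row screw legs through targets (p,R,n)"""
    s=status.read_state(); p,Rc=start or (s['eef_pos'],s['tcp_rot'])
    for pt,Rt,n in T:
        w=Ro.from_matrix(Rc.T@Rt).as_rotvec()/n
        M=sum(Rc@Ro.from_rotvec(k*w).as_matrix() for k in range(n))
        sh=np.linalg.solve(M,np.array(pt)-p)*1000
        print(n,'x',[np.round(sh,1).tolist(),np.round(w,3).tolist()]); p,Rc=np.array(pt),Rt
def st():
    s=status.read_state(); print({k:np.round(s[k],4).tolist() for k in('clock','eef_pos','force','width','gripper_force','joint_positions')})
E
python3 - <<'E'
from plan import *
R=tool(np.radians(46))
s=status.read_state()
legs(([.23,-.56,.33],s['tcp_rot'],4),([.4963,-.0997,.28],R,24),([.4963,-.0997,.16],R,6),([.4963,-.0997,.084],R,6))
E
```

```text
4 x [[11.6, -11.5, -24.3], [0.0, 0.0, 0.0]]
24 x [[19.7, -10.7, 2.1], [-0.0, -0.0, -0.02]]
6 x [[0.0, 0.0, 20.0], [0.0, 0.0, 0.0]]
6 x [[0.0, 0.0, 12.7], [0.0, 0.0, 0.0]]
```

play_rows:
  moves:
    - [[11.6,-11.5,-24.3],[0,0,0],90]
    - [[11.6,-11.5,-24.3],[0,0,0],90]
    - [[11.6,-11.5,-24.3],[0,0,0],90]
    - [[11.6,-11.5,-24.3],[0,0,0],90]
    - [[19.7,-10.7,2.1],[0,0,-0.02],80]
    - [[19.7,-10.7,2.1],[0,0,-0.02],80]
    - [[19.7,-10.7,2.1],[0,0,-0.02],80]
    - [[19.7,-10.7,2.1],[0,0,-0.02],80]
    - [[19.7,-10.7,2.1],[0,0,-0.02],80]
    - [[19.7,-10.7,2.1],[0,0,-0.02],80]
    - [[19.7,-10.7,2.1],[0,0,-0.02],80]
    - [[19.7,-10.7,2.1],[0,0,-0.02],80]

```text
clock: 1.1
eef_pos: [0.3454, -0.4203, 0.3134]
tcp_rot: [[0.889, 0.457, -0.0], [0.457, -0.889, 0.001], [-0.0, -0.001, -1.0]]
force: [1.1, -0.6, 0.0]
width: 0.0797
gripper_force: 0.0
```

play_rows:
  moves:
    - [[19.7,-10.7,2.1],[0,0,-0.02],72]
    - [[19.7,-10.7,2.1],[0,0,-0.02],72]
    - [[19.7,-10.7,2.1],[0,0,-0.02],72]
    - [[19.7,-10.7,2.1],[0,0,-0.02],72]
    - [[19.7,-10.7,2.1],[0,0,-0.02],72]
    - [[19.7,-10.7,2.1],[0,0,-0.02],72]
    - [[19.7,-10.7,2.1],[0,0,-0.02],72]
    - [[19.7,-10.7,2.1],[0,0,-0.02],72]
    - [[19.7,-10.7,2.1],[0,0,-0.02],72]
    - [[19.7,-10.7,2.1],[0,0,-0.02],72]
    - [[19.7,-10.7,2.1],[0,0,-0.02],72]
    - [[19.7,-10.7,2.1],[0,0,-0.02],72]

```text
clock: 2.1
eef_pos: [0.471, -0.1834, 0.2885]
tcp_rot: [[0.755, 0.656, 0.0], [0.656, -0.755, -0.0], [-0.0, 0.0, -1.0]]
force: [0.5, -0.8, -0.1]
width: 0.0716
gripper_force: 0.0
```

play_rows:
  moves:
    - [[19.7,-10.7,2.1],[0,0,-0.02],72]
    - [[19.7,-10.7,2.1],[0,0,-0.02],72]
    - [[19.7,-10.7,2.1],[0,0,-0.02],72]
    - [[19.7,-10.7,2.1],[0,0,-0.02],72]
    - [[0,0,0],[0,0,0],72]
    - [[0,0,0],[0,0,0],72]
    - [[0,0,0],[0,0,0],72]

```text
clock: 2.68
eef_pos: [0.4994, -0.1009, 0.2802]
tcp_rot: [[0.702, 0.712, -0.0], [0.712, -0.702, -0.001], [-0.001, 0.0, -1.0]]
force: [-0.0, -0.1, -1.2]
width: 0.0716
gripper_force: 0.0
```

Run:
```python
from plan import *
R=tool(np.radians(46)); st()
legs(([.4963,-.0997,.16],R,6),([.4963,-.0997,.084],R,6))
```

```text
{'clock': 2.6833, 'eef_pos': [0.4994, -0.1009, 0.2802], 'force': [-0.0349, -0.0525, -1.1559], 'width': 0.0716, 'gripper_force': 0.0, 'joint_positions': [0.512, 0.2171, -0.4337, 1.8667, 0.1035, 1.0799, -0.7398]}
6 x [[-0.2, -0.5, 20.0], [0.0, 0.0, -0.002]]
6 x [[0.0, 0.0, 12.7], [0.0, 0.0, 0.0]]
```

play_rows:
  moves:
    - [[-0.2,-0.5,20],[0,0,-0.002],72]
    - [[-0.2,-0.5,20],[0,0,-0.002],72]
    - [[-0.2,-0.5,20],[0,0,-0.002],72]
    - [[-0.2,-0.5,20],[0,0,-0.002],72]
    - [[-0.2,-0.5,20],[0,0,-0.002],72]
    - [[-0.2,-0.5,20],[0,0,-0.002],72]
    - [[0,0,12.7],[0,0,0],72]
    - [[0,0,12.7],[0,0,0],72]
    - [[0,0,12.7],[0,0,0],72]
    - [[0,0,12.7],[0,0,0],72]
    - [[0,0,12.7],[0,0,0],72]
    - [[0,0,12.7],[0,0,0],72]
  newtons: 40

```text
clock: 3.68
eef_pos: [0.4964, -0.1011, 0.0836]
tcp_rot: [[0.695, 0.719, 0.0], [0.719, -0.695, -0.001], [-0.001, 0.001, -1.0]]
force: [-0.2, 0.5, -0.1]
width: 0.0719
gripper_force: 0.0
```

play_rows:
  moves:
    - [[0,0,0],[0,0,0],72]
    - [[0,0,0],[0,0,0],60]
    - [[0,0,0],[0,0,0],45]
    - [[0,0,0],[0,0,0],40]
    - [[0,0,0],[0,0,0],40]
    - [[0,0,0],[0,0,0],40]
    - [[0,0,0],[0,0,0],40]

```text
clock: 4.27
eef_pos: [0.4971, -0.0999, 0.085]
tcp_rot: [[0.694, 0.72, 0.001], [0.72, -0.694, -0.001], [0.0, 0.001, -1.0]]
force: [-0.8, -0.5, 5.8]
width: 0.0494
gripper_force: 40.0
```

Run:
```python
from plan import *
st(); p,d=snap('scene','s1')
cv2.imwrite('pics/s1c.png',cv2.resize(p[150:320,150:350],(700,595)))
```

```text
{'clock': 4.2667, 'eef_pos': [0.4971, -0.0999, 0.085], 'force': [-0.8469, -0.4614, 5.7841], 'width': 0.0494, 'gripper_force': 39.9906, 'joint_positions': [0.4303, 0.4802, -0.3632, 2.0391, 0.2697, 0.6661, -0.875]}
```

View pics/s1c.png

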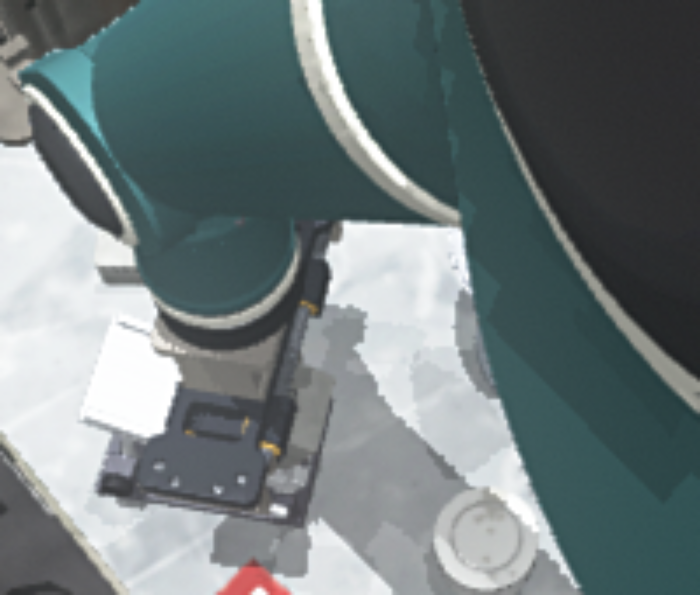

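```bash
cat > q.py <<'E'
from plan import *
cube=np.array([.4963,-.0997,.0774]); az=np.radians(46)
off=R.T@(np.array([.4971,-.0999,.085])-cube)
Tn=tool(az,np.pi/6); Rn=Tn@(tool(az).T@R); print(Rn.round(3),off)
P=np.array([.63,-.29,.025])+Rn@off; print('place',P)
if __name__=='__main__':
    legs(([.4971,-.0999,.17],tool(az),5),([.50,-.10,.27],tool(az),6),(P+[0,0,.17],Tn,14),(P+[0,0,.05],Tn,8),(P+[0,0,.002],Tn,6))
E
python3 q.py
```

```text
[[ 0.695 -0.719 -0.   ]
 [ 0.719  0.695 -0.   ]
 [ 0.     0.     1.   ]] [ 0.0042 -0.0007  0.0064]
place [ 0.6334 -0.2875  0.0314]
5 x [[0.0, 0.0, -17.0], [0.0, -0.0, 0.0]]
6 x [[0.3, 0.4, -16.7], [0.0, 0.0, 0.0]]
14 x [[-1.8, 16.2, 5.5], [-0.0, -0.037, 0.0]]
8 x [[7.5, -0.0, 13.0], [0.0, 0.0, 0.0]]
6 x [[4.0, 0.0, 6.9], [0.0, 0.0, 0.0]]
```

play_rows:
  moves:
    - [[0,0,-8],[0,0,0],40]
    - [[0,0,-15],[0,0,0],40]
    - [[0,0,-17],[0,0,0],40]
    - [[0,0,-17],[0,0,0],40]
    - [[0,0,-18],[0,0,0],40]
    - [[0.3,0.4,-18],[0,0,0],40]
    - [[0.3,0.4,-18],[0,0,0],40]
    - [[0.3,0.4,-18],[0,0,0],40]
    - [[0.3,0.4,-18],[0,0,0],40]
    - [[0.3,0.4,-18],[0,0,0],40]
    - [[0.3,0.4,-18],[0,0,0],40]

```text
clock: 5.23
eef_pos: [0.4989, -0.0996, 0.268]
tcp_rot: [[0.693, 0.721, -0.001], [0.721, -0.693, 0.0], [-0.0, -0.001, -1.0]]
force: [0.4, -0.1, -3.4]
width: 0.0495
gripper_force: 40.0
```

play_rows:
  moves:
    - [[-1.8,16.2,5.5],[0,-0.037,0],40]
    - [[-1.8,16.2,5.5],[0,-0.037,0],40]
    - [[-1.8,16.2,5.5],[0,-0.037,0],40]
    - [[-1.8,16.2,5.5],[0,-0.037,0],40]
    - [[-1.8,16.2,5.5],[0,-0.037,0],40]
    - [[-1.8,16.2,5.5],[0,-0.037,0],40]
    - [[-1.8,16.2,5.5],[0,-0.037,0],40]
    - [[-1.8,16.2,5.5],[0,-0.037,0],40]
    - [[-1.8,16.2,5.5],[0,-0.037,0],40]
    - [[-1.8,16.2,5.5],[0,-0.037,0],40]
    - [[-1.8,16.2,5.5],[0,-0.037,0],40]
    - [[-1.8,16.2,5.5],[0,-0.037,0],40]

```text
clock: 6.23
eef_pos: [0.6162, -0.2594, 0.2067]
tcp_rot: [[0.625, 0.721, -0.299], [0.651, -0.693, -0.31], [-0.431, -0.001, -0.902]]
force: [-0.4, -0.2, -3.0]
width: 0.0495
gripper_force: 40.0
```

play_rows:
  moves:
    - [[-1.8,16.2,5.5],[0,-0.037,0],40]
    - [[-1.8,16.2,5.5],[0,-0.043,0],40]
    - [[0,0,0],[0,0,0],40]
    - [[0,0,0],[0,0,0],40]
    - [[0,0,0],[0,0,0],40]

```text
clock: 6.65
eef_pos: [0.6333, -0.2867, 0.1988]
tcp_rot: [[0.6, 0.721, -0.347], [0.625, -0.693, -0.359], [-0.499, -0.001, -0.866]]
force: [-0.2, 0.2, -1.5]
width: 0.0498
gripper_force: 40.0
```

Run:
```python
from q import *
st(); p,d=snap('scene','s2'); legs((P+[0,0,.05],Tn,8),(P+[0,0,.002],Tn,6))
cv2.imwrite('pics/s2.png',cv2.resize(p[130:330,150:390],(720,600)))
```

```text
[[ 0.695 -0.719 -0.   ]
 [ 0.719  0.695 -0.   ]
 [ 0.     0.     1.   ]] [ 0.0042 -0.0007  0.0064]
place [ 0.6334 -0.2875  0.0314]
{'clock': 6.65, 'eef_pos': [0.6333, -0.2867, 0.1988], 'force': [-0.1601, 0.2497, -1.5075], 'width': 0.0498, 'gripper_force': 39.9792, 'joint_positions': [0.315, 0.7423, -0.2118, 1.3319, 0.5614, 1.445, -0.8076]}
8 x [[7.3, 0.1, 12.8], [0.0, -0.0, 0.0]]
6 x [[4.0, 0.0, 6.9], [0.0, 0.0, 0.0]]
```

View pics/s2.png

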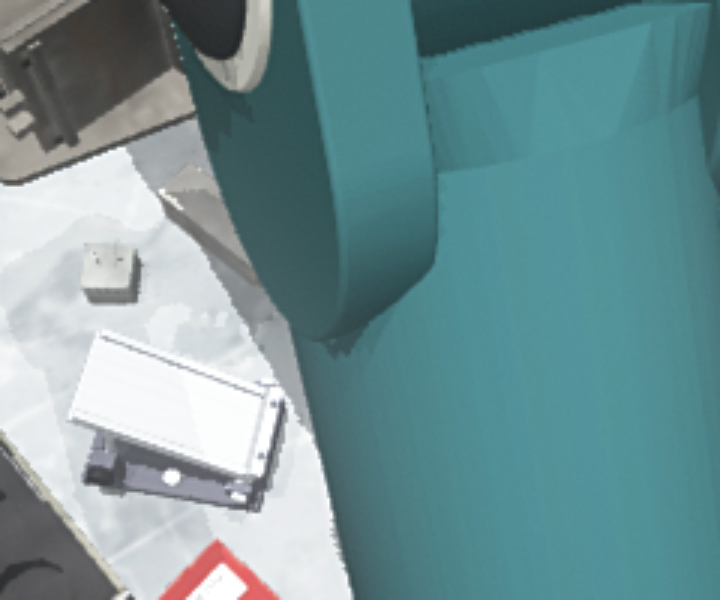

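Run:
```python
from h import *
p,d=snap('top','t2')
for n,dd in(('top',d),('scene',np.load('s2.npz')['d'])):
    X=world(n,dd).reshape(-1,3)
    for x0,y0 in((.48,-.25),(.45,-.3),(.5,-.24),(.55,-.25),(.6,-.26),(.65,-.25)):
        q=X[np.hypot(X[:,0]-x0,X[:,1]-y0)<.02]; print(n,x0,y0,len(q),np.round(np.percentile(q[:,2],[0,10,50,100]),3) if len(q) else '')
cv2.imwrite('pics/t2.png',p)
```

```text
top 0.48 -0.25 367 [0.171 0.183 0.21  0.239]
top 0.45 -0.3 394 [0.184 0.191 0.2   0.217]
top 0.5 -0.24 237 [-0.004  0.165  0.185  0.213]
top 0.55 -0.25 189 [-0.004 -0.002  0.     0.005]
top 0.6 -0.26 518 [-0.005 -0.002  0.194  0.293]
top 0.65 -0.25 800 [-0.004  0.     0.312  0.366]
scene 0.48 -0.25 0 
scene 0.45 -0.3 0 
scene 0.5 -0.24 0 
scene 0.55 -0.25 0 
scene 0.6 -0.26 0 
scene 0.65 -0.25 0
```

View pics/t2.png

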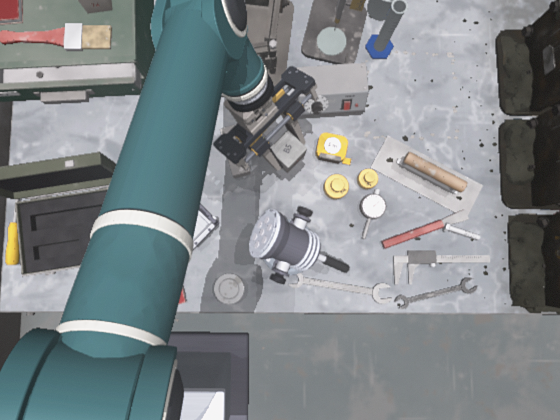

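Run:
```python
from h import *
W=world('top',np.load('t2.npz')['d'])
for u,v in((318,105),(312,98),(300,75),(290,85),(340,80),(355,105),(310,115),(265,75),(250,60),(272,45),(240,30),(228,20),(285,20)): print(u,v,W[v,u].round(3))
```

```text
318 105 [ 0.755 -0.361  0.085]
312 98 [ 0.702 -0.331  0.275]
300 75 [ 0.732 -0.309  0.299]
290 85 [ 0.718 -0.293  0.293]
340 80 [ 0.807 -0.407  0.091]
355 105 [ 0.765 -0.444  0.057]
310 115 [ 0.753 -0.349  0.025]
265 75 [ 0.697 -0.253  0.383]
250 60 [ 0.703 -0.233  0.421]
272 45 [ 0.851 -0.264  0.159]
240 30 [ 0.717 -0.223  0.476]
228 20 [ 0.715 -0.211  0.504]
285 20 [ 0.986 -0.294  0.008]
```

```bash
sed -i 's/\[.63,-.29,.025\]/[.612,-.287,.025]/' q.py
python3 - <<'E'
from q import *
legs((P+[0,0,.1],Tn,6),(P+[0,0,.012],Tn,6),(P+[0,0,.001],Tn,4))
E
```

```text
[[ 0.695 -0.719 -0.   ]
 [ 0.719  0.695 -0.   ]
 [ 0.     0.     1.   ]] [ 0.0042 -0.0007  0.0064]
place [ 0.6154 -0.2845  0.0314]
6 x [[4.2, -2.5, 10.8], [0.0, -0.0, 0.0]]
6 x [[7.3, 0.0, 12.7], [0.0, 0.0, 0.0]]
4 x [[1.4, -0.0, 2.4], [0.0, 0.0, 0.0]]
```

play_rows:
  moves:
    - [[4.2,-2.5,10.8],[0,0,0],40]
    - [[4.2,-2.5,10.8],[0,0,0],40]
    - [[4.2,-2.5,10.8],[0,0,0],40]
    - [[4.2,-2.5,10.8],[0,0,0],40]
    - [[4.2,-2.5,10.8],[0,0,0],40]
    - [[4.2,-2.5,10.8],[0,0,0],40]
    - [[7.3,0,12.7],[0,0,0],40]
    - [[7.3,0,12.7],[0,0,0],40]
    - [[7.3,0,12.7],[0,0,0],40]
    - [[7.3,0,12.7],[0,0,0],40]
    - [[7.3,0,12.7],[0,0,0],40]
    - [[7.3,0,12.7],[0,0,0],40]

```text
clock: 7.75
eef_pos: [0.6154, -0.2851, 0.0408]
tcp_rot: [[0.6, 0.721, -0.347], [0.624, -0.693, -0.361], [-0.5, -0.0, -0.866]]
force: [0.6, -0.7, -2.9]
width: 0.0498
gripper_force: 40.0
```

play_rows:
  moves:
    - [[1.4,0,2.4],[0,0,0],40]
    - [[1.4,0,2.4],[0,0,0],40]
    - [[1.4,0,2.4],[0,0,0],40]
    - [[1.0,0,1.7],[0,0,0],40]
    - [[0,0,0],[0,0,0],40]
    - [[0,0,0],[0,0,0],40]

```text
clock: 8.25
eef_pos: [0.6158, -0.2852, 0.0329]
tcp_rot: [[0.601, 0.721, -0.346], [0.624, -0.693, -0.361], [-0.5, 0.001, -0.866]]
force: [-0.2, -0.8, -2.6]
width: 0.0498
gripper_force: 40.0
```

play_rows:
  moves:
    - [[0.4,0,0.7],[0,0,0],40]
    - [[0.4,0,0.7],[0,0,0],40]
    - [[0,0,0],[0,0,0],40]
    - [[0,0,0],[0,0,0],40]

```text
clock: 8.58
eef_pos: [0.6157, -0.2852, 0.0313]
tcp_rot: [[0.601, 0.721, -0.346], [0.624, -0.693, -0.361], [-0.5, 0.001, -0.866]]
force: [-0.2, 0.0, 0.9]
width: 0.0497
gripper_force: 40.0
```

play_rows:
  moves:
    - [[0,0,0],[0,0,0],52]
    - [[0,0,0],[0,0,0],58]
    - [[0,0,0],[0,0,0],66]
    - [[0,0,0],[0,0,0],70]
    - [[0,0,-15],[0,0,0],70]
    - [[0,0,-20],[0,0,0],70]
    - [[0,0,-25],[0,0,0],70]
    - [[0,0,-25],[0,0,0],70]
    - [[0,0,-25],[0,0,0],70]
    - [[0,0,-25],[0,0,0],70]
    - [[0,0,0],[0,0,0],70]
    - [[0,0,0],[0,0,0],70]

```text
clock: 9.58
eef_pos: [0.6639, -0.2351, 0.1496]
tcp_rot: [[0.601, 0.722, -0.343], [0.625, -0.692, -0.361], [-0.498, 0.003, -0.867]]
force: [0.0, -0.0, -1.2]
width: 0.0701
gripper_force: 0.0
```

```bash
cat > bar.py <<'E'
from plan import *
a0=np.radians(15.5); bar=np.array([.6706,-.1806,.020])
Bp=np.array([[np.cos(a0),-np.sin(a0),0],[np.sin(a0),np.cos(a0),0],[0,0,1]])
Tb=tool(a0,np.pi/6)           # leaned pick -> vertical in trough
boff=np.array([.006,0,.010])  # TCP in bar frame (above middle, balanced along tilted finger)
G=bar+Bp@boff
E
python3 - <<'E'
from bar import *
print(G); st(); legs((G+[0,0,.10],Tb,12),(G,Tb,8))
p,d=snap('top','t3'); W=world('top',d); X=W.reshape(-1,3)
for nm,lo,hi,bx in(('bar',.034,.046,(.58,.75,-.25,-.12)),('cube',.044,.056,(.55,.68,-.34,-.22))):
    q=X[(X[:,0]>bx[0])&(X[:,0]<bx[1])&(X[:,1]>bx[2])&(X[:,1]<bx[3])&(X[:,2]>lo)&(X[:,2]<hi)]
    print(nm,len(q),cv2.minAreaRect((q[:,:2]*1000).astype(np.float32)))
E
```

```text
[ 0.6764 -0.179   0.03  ]
{'clock': 9.5833, 'eef_pos': [0.6639, -0.2351, 0.1496], 'force': [0.0454, -0.0191, -1.1809], 'width': 0.0701, 'gripper_force': 0.0, 'joint_positions': [0.2417, 0.8235, -0.218, 1.2998, 0.5578, 1.4259, -0.8953]}
12 x [[3.8, -3.4, -0.3], [0.022, -0.0, 0.039]]
8 x [[6.2, 0.0, 10.8], [0.0, 0.0, 0.0]]
bar 460 ((671.0327758789062, -181.27989196777344), (109.64508056640625, 39.76603698730469), 15.50400161743164)
cube 543 ((612.0286254882812, -289.2939453125), (49.652645111083984, 50.528873443603516), 45.90031433105469)
```

```bash
sed -i 's/.006,0,.010/.007,0,.013/' bar.py
python3 - <<'E'
from bar import *
for n in('top','scene'):
    X=world(n,np.load(n+'0.npz')['d']).reshape(-1,3)
    q=X[(X[:,0]>.7)&(X[:,0]<.95)&(X[:,1]>-.3)&(X[:,1]<.03)&(X[:,2]>.05)]
    for zt in(.05,.1,.13): 
        qq=q[q[:,2]>zt]; print(n,zt,qq[:,0].min(),qq[qq[:,0].argsort()[:5]].round(3).tolist(),qq[:,2].max())
legs((G+[0,0,.10],Tb,12),(G,Tb,8))
E
```

```text
top 0.05 0.7714819244822095 [[0.771, 0.015, 0.135], [0.772, 0.026, 0.151], [0.772, 0.026, 0.166], [0.772, 0.029, 0.155], [0.772, 0.024, 0.165]] 0.18125921692777813
top 0.1 0.7714819244822095 [[0.771, 0.015, 0.135], [0.772, 0.026, 0.151], [0.772, 0.026, 0.166], [0.772, 0.029, 0.155], [0.772, 0.024, 0.165]] 0.18125921692777813
top 0.13 0.7714819244822095 [[0.771, 0.015, 0.135], [0.772, 0.026, 0.151], [0.772, 0.026, 0.166], [0.772, 0.029, 0.155], [0.772, 0.024, 0.165]] 0.18125921692777813
scene 0.05 0.7695419991104337 [[0.77, 0.025, 0.165], [0.77, 0.025, 0.153], [0.77, 0.025, 0.157], [0.77, 0.013, 0.147], [0.77, 0.021, 0.126]] 0.18173513263248042
scene 0.1 0.7695419991104337 [[0.77, 0.025, 0.165], [0.77, 0.025, 0.153], [0.77, 0.025, 0.157], [0.77, 0.013, 0.147], [0.77, 0.021, 0.126]] 0.18173513263248042
scene 0.13 0.7695419991104337 [[0.77, 0.025, 0.165], [0.77, 0.025, 0.153], [0.77, 0.025, 0.157], [0.77, 0.013, 0.147], [0.77, 0.028, 0.144]] 0.18173513263248042
12 x [[3.8, -3.4, -0.7], [0.022, -0.0, 0.039]]
8 x [[6.2, 0.0, 10.8], [0.0, 0.0, 0.0]]
```

```bash
sed -i 's#tool(a0,np.pi/6)#tool(a0,np.radians(20))#;s/.007,0,.013/.005,0,.012/' bar.py
python3 - <<'E'
from bar import *
for n in('top','scene'):
    X=world(n,np.load(n+'0.npz')['d']).reshape(-1,3)
    q=X[(X[:,0]>.7)&(X[:,0]<.95)&(X[:,1]>-.28)&(X[:,1]<-.02)&(X[:,2]>.05)]
    print(n,q[q[:,0].argsort()[:40:8]].round(3).tolist())
legs((G+[0,0,.10],Tb,12),(G,Tb,8))
E
```

```text
top [[0.808, -0.074, 0.068], [0.809, -0.075, 0.065], [0.81, -0.076, 0.07], [0.811, -0.083, 0.073], [0.811, -0.084, 0.1]]
scene [[0.806, -0.081, 0.07], [0.808, -0.078, 0.107], [0.808, -0.075, 0.072], [0.809, -0.1, 0.144], [0.809, -0.072, 0.102]]
12 x [[3.7, -3.5, -0.3], [0.019, 0.014, 0.04]]
8 x [[4.3, -0.0, 11.7], [0.0, 0.0, 0.0]]
```

play_rows:
  moves:
    - [[3.7,-3.5,-0.3],[0.019,0.014,0.04],60]
    - [[3.7,-3.5,-0.3],[0.019,0.014,0.04],60]
    - [[3.7,-3.5,-0.3],[0.019,0.014,0.04],60]
    - [[3.7,-3.5,-0.3],[0.019,0.014,0.04],60]
    - [[3.7,-3.5,-0.3],[0.019,0.014,0.04],60]
    - [[3.7,-3.5,-0.3],[0.019,0.014,0.04],60]
    - [[3.7,-3.5,-0.3],[0.019,0.014,0.04],60]
    - [[3.7,-3.5,-0.3],[0.019,0.014,0.04],60]
    - [[3.7,-3.5,-0.3],[0.019,0.014,0.04],60]
    - [[3.7,-3.5,-0.3],[0.019,0.014,0.04],60]
    - [[3.7,-3.5,-0.3],[0.019,0.014,0.04],60]
    - [[3.7,-3.5,-0.3],[0.019,0.014,0.04],60]

```text
clock: 10.63
eef_pos: [0.6737, -0.1802, 0.1297]
tcp_rot: [[0.903, 0.267, -0.336], [0.252, -0.964, -0.09], [-0.348, -0.004, -0.938]]
force: [0.6, -0.7, -0.4]
width: 0.0598
gripper_force: 0.0
```

play_rows:
  moves:
    - [[0,0,0],[0,0,0],60]
    - [[0,0,0],[0,0,0],60]

```text
clock: 10.8
eef_pos: [0.6739, -0.1804, 0.1302]
tcp_rot: [[0.902, 0.271, -0.336], [0.255, -0.963, -0.091], [-0.348, -0.003, -0.937]]
force: [-0.8, 0.0, 0.2]
width: 0.0599
gripper_force: 0.0
```

Run:
```python
from bar import *
st();legs((G,Tb,9))
```

```text
{'clock': 10.8, 'eef_pos': [0.6739, -0.1804, 0.1302], 'force': [-0.7688, 0.0189, 0.2192], 'width': 0.0599, 'gripper_force': 0.0, 'joint_positions': [0.2702, 0.8422, -0.2122, 1.2561, 0.287, 1.4029, -1.293]}
9 x [[4.0, -0.1, 10.2], [-0.0, 0.001, 0.001]]
```

play_rows:
  moves:
    - [[4,-0.1,10.2],[0,0.001,0],60]
    - [[4,-0.1,10.2],[0,0.001,0],60]
    - [[4,-0.1,10.2],[0,0.001,0],60]
    - [[4,-0.1,10.2],[0,0.001,0],60]
    - [[4,-0.1,10.2],[0,0.001,0],60]
    - [[4,-0.1,10.2],[0,0.001,0],60]
    - [[4,-0.1,10.2],[0,0.001,0],60]
    - [[4,-0.1,10.2],[0,0.001,0],60]
    - [[4,-0.1,10.2],[0,0.001,0],60]
    - [[0,0,0],[0,0,0],60]
    - [[0,0,0],[0,0,0],50]
    - [[0,0,0],[0,0,0],35]
  newtons: 45

```text
clock: 11.8
eef_pos: [0.6774, -0.1778, 0.0332]
tcp_rot: [[0.906, 0.271, -0.325], [0.256, -0.963, -0.089], [-0.336, -0.002, -0.942]]
force: [-0.2, 0.1, 0.3]
width: 0.0482
gripper_force: 0.0
```

play_rows:
  moves:
    - [[0,0,0],[0,0,0],30]
    - [[0,0,0],[0,0,0],30]
    - [[0,0,0],[0,0,0],30]
    - [[0,0,0],[0,0,0],30]

```text
clock: 12.13
eef_pos: [0.6778, -0.178, 0.0337]
tcp_rot: [[0.907, 0.27, -0.323], [0.255, -0.963, -0.089], [-0.336, -0.002, -0.942]]
force: [0.7, 0.2, 1.7]
width: 0.0396
gripper_force: 45.0
```

```bash
cat >> bar.py <<'E'
seat=np.array([.5159,-.0790,.0881]); T10=R@(Bp.T@Tb)
def place(dx,dz,off): return seat+R@(np.array([dx,0,dz])+off)
E
python3 - <<'E'
from bar import *
st(); s=status.read_state(); p=s['eef_pos']; off=Bp.T@(p-bar); T=s['tcp_rot']; Tp=R@(Bp.T@T); print('off',off,Tp.round(3))
legs((p+[0,0,.16],T,10),(place(.02,.12,off),Tp,14),(place(.02,.03,off),Tp,6),(place(.01,.006,off),Tp,4))
E
```

```text
{'clock': 12.1333, 'eef_pos': [0.6778, -0.178, 0.0337], 'force': [0.7349, 0.1678, 1.7419], 'width': 0.0396, 'gripper_force': 44.9991, 'joint_positions': [0.2637, 0.9473, -0.2023, 1.2852, 0.3059, 1.2596, -1.3229]}
off [0.0076 0.0006 0.0137] [[ 0.681  0.722  0.125]
 [ 0.71  -0.692  0.13 ]
 [ 0.18   0.    -0.984]]
10 x [[-5.4, -0.0, -15.1], [0.0, 0.0, 0.0]]
14 x [[-9.8, -11.3, -0.5], [-0.003, 0.036, -0.038]]
6 x [[5.0, 0.0, 14.1], [0.0, 0.0, 0.0]]
4 x [[-0.3, 0.0, 6.5], [0.0, 0.0, 0.0]]
```

play_rows:
  moves:
    - [[-3,0,-8],[0,0,0],30]
    - [[-5.4,0,-15.1],[0,0,0],30]
    - [[-5.4,0,-15.1],[0,0,0],30]
    - [[-5.4,0,-15.1],[0,0,0],30]
    - [[-5.4,0,-15.1],[0,0,0],30]
    - [[-5.4,0,-15.1],[0,0,0],30]
    - [[-5.4,0,-15.1],[0,0,0],30]
    - [[-5.4,0,-15.1],[0,0,0],30]
    - [[-5.4,0,-15.1],[0,0,0],30]
    - [[-5.4,0,-15.1],[0,0,0],30]
    - [[-2.4,0,-7.1],[0,0,0],30]

```text
clock: 13.05
eef_pos: [0.6782, -0.1783, 0.1965]
tcp_rot: [[0.907, 0.27, -0.322], [0.255, -0.963, -0.089], [-0.334, -0.001, -0.943]]
force: [0.7, 0.2, -3.7]
width: 0.0393
gripper_force: 45.0
```

play_rows:
  moves:
    - [[-9.8,-11.3,-0.5],[-0.003,0.036,-0.038],30]
    - [[-9.8,-11.3,-0.5],[-0.003,0.036,-0.038],30]
    - [[-9.8,-11.3,-0.5],[-0.003,0.036,-0.038],30]
    - [[-9.8,-11.3,-0.5],[-0.003,0.036,-0.038],30]
    - [[-9.8,-11.3,-0.5],[-0.003,0.036,-0.038],30]
    - [[-9.8,-11.3,-0.5],[-0.003,0.036,-0.038],30]
    - [[-9.8,-11.3,-0.5],[-0.003,0.036,-0.038],30]
    - [[-9.8,-11.3,-0.5],[-0.003,0.036,-0.038],30]
    - [[-9.8,-11.3,-0.5],[-0.003,0.036,-0.038],30]
    - [[-9.8,-11.3,-0.5],[-0.003,0.036,-0.038],30]
    - [[-9.8,-11.3,-0.5],[-0.003,0.036,-0.038],30]
    - [[-9.8,-11.3,-0.5],[-0.003,0.036,-0.038],30]

```text
clock: 14.05
eef_pos: [0.5135, -0.1121, 0.2196]
tcp_rot: [[0.743, 0.667, 0.061], [0.662, -0.745, 0.084], [0.102, -0.022, -0.995]]
force: [0.4, -0.3, -4.7]
width: 0.0394
gripper_force: 45.0
```

play_rows:
  moves:
    - [[-9.8,-11.3,-0.5],[-0.003,0.036,-0.038],30]
    - [[-9.8,-11.3,-0.5],[-0.003,0.036,-0.038],30]
    - [[0,0,0],[0,0,0],30]
    - [[0,0,0],[0,0,0],30]
    - [[0,0,0],[0,0,0],30]

```text
clock: 14.47
eef_pos: [0.4855, -0.1094, 0.2189]
tcp_rot: [[0.686, 0.718, 0.117], [0.707, -0.696, 0.128], [0.174, -0.005, -0.985]]
force: [0.7, -0.2, -3.5]
width: 0.0395
gripper_force: 45.0
```

```bash
cat >> bar.py <<'E'
off=np.array([.0076,.0006,.0137]); Tp=np.array([[.681,.722,.125],[.71,-.692,.13],[.18,0,-.984]]); Tp=Ro.from_matrix(Tp).as_matrix()
E
python3 - <<'E'
from bar import *
st(); legs((place(.012,.03,off),Tp,8),(place(.008,.007,off),Tp,4),(place(.006,.001,off),Tp,3))
p,d=snap('top','t4'); cv2.imwrite('pics/t4.png',cv2.resize(p[120:290,110:350],(800,567)))
E
```

```text
{'clock': 14.4667, 'eef_pos': [0.4855, -0.1094, 0.2189], 'force': [0.6559, -0.2103, -3.4536], 'width': 0.0395, 'gripper_force': 44.9949, 'joint_positions': [0.7183, 0.2441, -0.5306, 2.014, -0.0372, 0.8268, -0.5398]}
8 x [[2.9, 0.1, 11.1], [-0.001, 0.001, -0.001]]
4 x [[1.0, 0.0, 5.8], [0.0, 0.0, 0.0]]
3 x [[0.0, 0.0, 2.1], [0.0, 0.0, 0.0]]
```

View pics/t4.png

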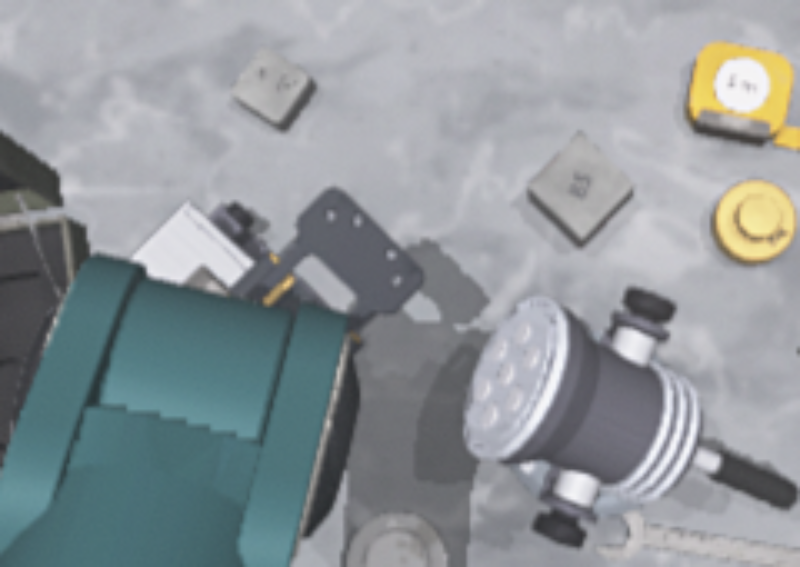

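play_rows:
  moves:
    - [[2.9,0.1,11.1],[-0.001,0.001,-0.001],30]
    - [[2.9,0.1,11.1],[-0.001,0.001,-0.001],30]
    - [[2.9,0.1,11.1],[-0.001,0.001,-0.001],30]
    - [[2.9,0.1,11.1],[-0.001,0.001,-0.001],30]
    - [[2.9,0.1,11.1],[-0.001,0.001,-0.001],30]
    - [[2.9,0.1,11.1],[-0.001,0.001,-0.001],30]
    - [[2.9,0.1,11.1],[-0.001,0.001,-0.001],30]
    - [[2.9,0.1,11.1],[-0.001,0.001,-0.001],30]
    - [[1,0,5.8],[0,0,0],30]
    - [[1,0,5.8],[0,0,0],30]
    - [[1,0,5.8],[0,0,0],30]
    - [[1,0,5.8],[0,0,0],30]

```text
clock: 15.52
eef_pos: [0.5182, -0.076, 0.1126]
tcp_rot: [[0.679, 0.723, 0.128], [0.711, -0.691, 0.129], [0.182, 0.004, -0.983]]
force: [-0.5, -0.0, -4.6]
width: 0.04
gripper_force: 45.0
```

play_rows:
  moves:
    - [[0,0,0],[0,0,0],30]
    - [[0,0,0],[0,0,0],30]
    - [[0,0,0],[0,0,0],30]

```text
clock: 15.77
eef_pos: [0.5181, -0.0761, 0.1132]
tcp_rot: [[0.679, 0.723, 0.129], [0.711, -0.691, 0.129], [0.182, 0.004, -0.983]]
force: [-0.1, -0.5, -4.6]
width: 0.0396
gripper_force: 45.0
```

Run:
```python
from bar import *
st(); s=status.read_state(); b=R.T@(s['eef_pos']-seat)-off; print('bar in seat frame mm',b*1000, (R.T@s['tcp_rot']-Bp.T@Ro.from_matrix([[.907,.27,-.322],[.255,-.963,-.089],[-.335,-.002,-.9425]]).as_matrix()).round(3)); legs((place(.006,.001,off),Tp,5))
```

```text
{'clock': 15.7667, 'eef_pos': [0.5181, -0.0761, 0.1132], 'force': [-0.1333, -0.4751, -4.6288], 'width': 0.0396, 'gripper_force': 44.9949, 'joint_positions': [0.5653, 0.4389, -0.4746, 2.0562, 0.0901, 0.5806, -0.6942]}
bar in seat frame mm [ 8.0904 -0.1336  6.269 ] [[ 0.     0.004  0.   ]
 [ 0.003  0.    -0.004]
 [ 0.     0.003 -0.   ]]
5 x [[-0.0, -0.0, 1.1], [0.001, -0.0, 0.0]]
```

Descend square to the floor first until contact.

play_rows:
  moves:
    - [[0,0,1.1],[0.001,0,0],30]
    - [[0,0,1.1],[0.001,0,0],30]
    - [[0,0,1.1],[0.001,0,0],30]
    - [[0,0,1.1],[0.001,0,0],30]
    - [[0,0,1.0],[0,0,0],30]
    - [[0,0,0],[0,0,0],30]
    - [[0,0,0],[0,0,0],30]

```text
clock: 16.35
eef_pos: [0.5185, -0.0752, 0.1076]
tcp_rot: [[0.679, 0.724, 0.125], [0.711, -0.69, 0.132], [0.182, -0.001, -0.983]]
force: [0.3, -0.0, -4.4]
width: 0.0401
gripper_force: 45.0
```

Run:
```python
from bar import *
st(); s=status.read_state(); b=R.T@(s['eef_pos']-seat)-off; print('bar mm',b*1000); legs((place(0,.0005,off),Tp,5))
```

```text
{'clock': 16.35, 'eef_pos': [0.5185, -0.0752, 0.1076], 'force': [0.2793, -0.013, -4.3572], 'width': 0.0401, 'gripper_force': 44.9948, 'joint_positions': [0.5614, 0.4508, -0.4717, 2.0557, 0.0932, 0.5737, -0.6959]}
bar mm [6.0901 0.1611 0.86  ]
5 x [[-1.1, 0.0, 0.5], [-0.0, -0.0, 0.0]]
```

play_rows:
  moves:
    - [[-1.1,0,0.5],[0,0,0],30]
    - [[-1.1,0,0.5],[0,0,0],30]
    - [[-1.1,0,0.5],[0,0,0],30]
    - [[-1.1,0,0.5],[0,0,0],30]
    - [[0,0,0],[0,0,0],30]
    - [[0,0,0],[0,0,0],30]

```text
clock: 16.85
eef_pos: [0.5157, -0.0782, 0.1048]
tcp_rot: [[0.679, 0.723, 0.125], [0.711, -0.69, 0.132], [0.182, -0.001, -0.983]]
force: [-0.8, 0.1, -3.8]
width: 0.0397
gripper_force: 45.0
```

play_rows:
  moves:
    - [[0,0,0.7],[0,0,0],30]
    - [[0,0,0.7],[0,0,0],30]
    - [[0,0,0],[0,0,0],30]
    - [[0,0,0],[0,0,0],30]

```text
clock: 17.18
eef_pos: [0.516, -0.0781, 0.1045]
tcp_rot: [[0.679, 0.724, 0.125], [0.712, -0.69, 0.131], [0.181, -0.0, -0.983]]
force: [-4.4, -0.2, 8.1]
width: 0.0396
gripper_force: 45.0
```

Run:
```python
from bar import *
st(); s=status.read_state(); b=R.T@(s['eef_pos']-seat)-off; print('bar mm',b*1000,'f local',R.T@s['force'])
```

```text
{'clock': 17.1833, 'eef_pos': [0.516, -0.0781, 0.1045], 'force': [-4.3585, -0.1773, 8.1022], 'width': 0.0396, 'gripper_force': 45.0019, 'joint_positions': [0.5665, 0.4535, -0.4701, 2.0614, 0.0952, 0.5663, -0.6908]}
bar mm [ 1.2583 -0.0193  0.1238] f local [1.3186 3.0121 8.5943]
```

play_rows:
  moves:
    - [[-0.7,0,0.2],[0,0,0],30]
    - [[-0.7,0,0.2],[0,0,0],30]
    - [[-0.7,0,0.2],[0,0,0],30]
    - [[0,0,0],[0,0,0],30]
    - [[0,0,0],[0,0,0],30]

```text
clock: 17.6
eef_pos: [0.5159, -0.0786, 0.1042]
tcp_rot: [[0.678, 0.724, 0.127], [0.712, -0.69, 0.132], [0.183, 0.001, -0.983]]
force: [-3.4, 1.8, 9.4]
width: 0.0399
gripper_force: 45.0
```

Run:
```python
from bar import *
st(); s=status.read_state(); b=R.T@(s['eef_pos']-seat)-off; print('bar mm',b*1000,'f local',R.T@s['force'])
```

```text
{'clock': 17.6, 'eef_pos': [0.5159, -0.0786, 0.1042], 'force': [-3.4397, 1.8053, 9.3744], 'width': 0.0399, 'gripper_force': 45.0024, 'joint_positions': [0.5696, 0.4535, -0.4714, 2.0631, 0.0943, 0.5629, -0.6875]}
bar mm [ 0.6855 -0.2908  0.1494] f local [3.7425 3.7284 8.6639]
```

play_rows:
  moves:
    - [[-0.9,0,0.3],[0,0,0],30]
    - [[-0.9,0,0.3],[0,0,0],30]
    - [[-0.9,0,0.3],[0,0,0],30]
    - [[0,0,0],[0,0,0],30]
    - [[0,0,0],[0,0,0],30]

```text
clock: 18.02
eef_pos: [0.5149, -0.0808, 0.103]
tcp_rot: [[0.678, 0.724, 0.129], [0.712, -0.69, 0.131], [0.184, 0.003, -0.983]]
force: [-1.7, 0.9, 7.5]
width: 0.0396
gripper_force: 45.0
```

Run:
```python
from bar import *
st(); s=status.read_state(); b=R.T@(s['eef_pos']-seat)-off; print('bar mm',b*1000,'f local',R.T@s['force'])
```

```text
{'clock': 18.0167, 'eef_pos': [0.5149, -0.0808, 0.103], 'force': [-1.681, 0.8669, 7.4949], 'width': 0.0396, 'gripper_force': 45.0009, 'joint_positions': [0.574, 0.4544, -0.471, 2.0659, 0.0948, 0.5581, -0.6832]}
bar mm [-1.8604 -1.0923  0.1874] f local [3.2763 1.8114 6.7628]
```

play_rows:
  moves:
    - [[-0.9,0,0.3],[0,0,0],30]
    - [[-0.9,0,0.3],[0,0,0],30]
    - [[-0.9,0,0.3],[0,0,0],30]
    - [[0,0,0],[0,0,0],30]
    - [[0,0,0],[0,0,0],30]

```text
clock: 18.43
eef_pos: [0.5148, -0.0808, 0.103]
tcp_rot: [[0.677, 0.724, 0.132], [0.712, -0.689, 0.133], [0.187, 0.004, -0.982]]
force: [-0.5, 4.2, 14.7]
width: 0.0395
gripper_force: 45.0
```

Run:
```python
from bar import *
st(); s=status.read_state(); b=R.T@(s['eef_pos']-seat)-off; print('bar mm',b*1000,'f local',R.T@s['force'])
```

```text
{'clock': 18.4333, 'eef_pos': [0.5148, -0.0808, 0.103], 'force': [-0.4807, 4.2333, 14.729], 'width': 0.0395, 'gripper_force': 45.0063, 'joint_positions': [0.5776, 0.4541, -0.4734, 2.0679, 0.0931, 0.5543, -0.6792]}
bar mm [-1.9666 -1.0672  0.2267] f local [ 9.7125  3.2865 11.4001]
```

play_rows:
  moves:
    - [[0.9,0,-0.3],[0,0,0],30]
    - [[0.9,0,-0.3],[0,0,0],30]
    - [[0,0,0],[0,0,0],42]
    - [[0,0,0],[0,0,0],48]
    - [[0,0,0],[0,0,0],54]
    - [[0,0,0],[0,0,0],58]
    - [[0,0,0],[0,0,0],58]
    - [[0,0,-10],[0,0,0],58]
    - [[0,0,-20],[0,0,0],58]
    - [[0,0,-25],[0,0,0],58]
    - [[0,0,-25],[0,0,0],58]
    - [[0,0,-25],[0,0,0],58]

```text
clock: 19.43
eef_pos: [0.4988, -0.0955, 0.2055]
tcp_rot: [[0.679, 0.724, 0.125], [0.712, -0.69, 0.132], [0.182, -0.001, -0.983]]
force: [0.2, -0.3, 0.1]
width: 0.0581
gripper_force: 0.0
```

play_rows:
  moves:
    - [[0,0,-25],[0,0,0],58]
    - [[0,0,-25],[0,0,0],58]
    - [[0,0,-25],[0,0,0],58]
    - [[0,0,-25],[0,0,0],58]
    - [[0,0,-25],[0,0,0],58]
    - [[0,0,0],[0,0,0],58]

```text
clock: 19.93
eef_pos: [0.4853, -0.1131, 0.3322]
tcp_rot: [[0.678, 0.723, 0.133], [0.711, -0.691, 0.128], [0.184, 0.008, -0.983]]
force: [0.3, 0.6, -0.3]
width: 0.0582
gripper_force: 0.0
```

Run:
```python
from bar import *
st()
for n in('top','scene'):
    p,d=snap(n,n+'5'); X=world(n,d).reshape(-1,3); q=X[(X[:,0]>.4)&(X[:,0]<.64)&(X[:,1]>-.2)&(X[:,1]<.05)&(X[:,2]>.03)&(X[:,2]<.2)]
    L=(q-seat)@R; m=(abs(L[:,2]-.02)<.004)&(abs(L[:,1])<.035)&(abs(L[:,0])<.08); a=L[m]
    print(n,m.sum()); 
    if m.sum()>20: print(np.percentile(a,[1,99],axis=0)*1000,cv2.minAreaRect((a[:,:2]*1000).astype(np.float32)),a[:,2].mean())
cv2.imwrite('pics/v5.png',np.vstack([cv2.imread('pics/top5.png')[110:300],cv2.imread('pics/scene5.png')[150:340]]))
```

```text
{'clock': 19.9333, 'eef_pos': [0.4853, -0.1131, 0.3322], 'force': [0.2689, 0.6483, -0.3103], 'width': 0.0582, 'gripper_force': 0.0, 'joint_positions': [0.7782, 0.1078, -0.5517, 1.8831, -0.1131, 1.0681, -0.4806]}
top 23
[[-54.392  -21.2678  17.3988]
 [ 16.5678 -12.5513  22.1347]] ((-11.213678359985352, -18.714004516601562), (8.614744186401367, 86.18889617919922), 86.99578857421875) 0.01944383009029644
scene 973
[[-54.031  -19.0675  16.3577]
 [ 53.4696  20.3476  23.0189]] ((-0.7243156433105469, 0.2198200225830078), (110.26842498779297, 41.011146545410156), 0.014051627367734909) 0.01992957550660237
```

View pics/v5.png

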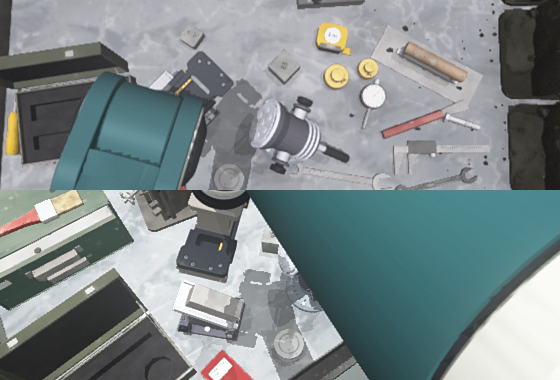

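```bash
cat > lamp.py <<'E'
from plan import *
O=np.array([.4597,-.2984,.165]); a0,t0=1.187,-.478
def pose(a,t,d=.08):
    u=np.array([np.cos(a)*np.cos(t),np.sin(a)*np.cos(t),-np.sin(t)]); return O-.108*u, tool(a,t+d)
def back(pr,h): return pr[0]-h*pr[1][:,2]
E
python3 - <<'E'
from lamp import *
g=pose(a0,t0); print(g)
legs(([.43,-.26,.40],tool(1.0,-.25),10),(back(g,.14),g[1],12),(g[0],g[1],10))
E
```

```text
(array([ 0.4238, -0.3873,  0.1153]), array([[ 0.3452,  0.9272,  0.1451],
       [ 0.8548, -0.3744,  0.3594],
       [ 0.3876,  0.    , -0.9218]]))
10 x [[-13.0, 5.1, -10.2], [0.004, 0.007, -0.019]]
12 x [[-17.5, 5.0, 7.9], [0.005, 0.012, -0.015]]
10 x [[-0.0, -0.0, 14.0], [0.0, 0.0, 0.0]]
```

play_rows:
  moves:
    - [[-13,5.1,-10.2],[0.004,0.007,-0.019],58]
    - [[-13,5.1,-10.2],[0.004,0.007,-0.019],58]
    - [[-13,5.1,-10.2],[0.004,0.007,-0.019],58]
    - [[-13,5.1,-10.2],[0.004,0.007,-0.019],58]
    - [[-13,5.1,-10.2],[0.004,0.007,-0.019],58]
    - [[-13,5.1,-10.2],[0.004,0.007,-0.019],58]
    - [[-13,5.1,-10.2],[0.004,0.007,-0.019],58]
    - [[-13,5.1,-10.2],[0.004,0.007,-0.019],58]
    - [[-13,5.1,-10.2],[0.004,0.007,-0.019],58]
    - [[-13,5.1,-10.2],[0.004,0.007,-0.019],58]

```text
clock: 20.87
eef_pos: [0.43, -0.26, 0.3977]
tcp_rot: [[0.519, 0.844, 0.134], [0.817, -0.536, 0.213], [0.251, -0.001, -0.968]]
force: [0.0, -0.1, -1.1]
width: 0.0578
gripper_force: 0.0
```

play_rows:
  moves:
    - [[-17.5,5,7.9],[0.005,0.012,-0.015],58]
    - [[-17.5,5,7.9],[0.005,0.012,-0.015],58]
    - [[-17.5,5,7.9],[0.005,0.012,-0.015],58]
    - [[-17.5,5,7.9],[0.005,0.012,-0.015],58]
    - [[-17.5,5,7.9],[0.005,0.012,-0.015],58]
    - [[-17.5,5,7.9],[0.005,0.012,-0.015],58]
    - [[-17.5,5,7.9],[0.005,0.012,-0.015],58]
    - [[-17.5,5,7.9],[0.005,0.012,-0.015],58]
    - [[-17.5,5,7.9],[0.005,0.012,-0.015],58]
    - [[-17.5,5,7.9],[0.005,0.012,-0.015],58]
    - [[-17.5,5,7.9],[0.005,0.012,-0.015],58]
    - [[-17.5,5,7.9],[0.005,0.012,-0.015],58]

```text
clock: 21.87
eef_pos: [0.4047, -0.4372, 0.2407]
tcp_rot: [[0.339, 0.93, 0.143], [0.857, -0.368, 0.362], [0.389, -0.0, -0.921]]
force: [1.1, -0.9, 0.5]
width: 0.0585
gripper_force: 0.0
```

play_rows:
  moves:
    - [[0,0,0],[0,0,0],58]
    - [[0,0,0],[0,0,0],58]

```text
clock: 22.03
eef_pos: [0.4045, -0.4367, 0.2409]
tcp_rot: [[0.341, 0.929, 0.143], [0.855, -0.37, 0.362], [0.389, -0.002, -0.921]]
force: [0.6, 0.0, 0.5]
width: 0.0582
gripper_force: 0.0
```

Run:
```python
from lamp import *
g=pose(a0,t0); st(); print(back(g,.14))
legs((back(g,.07),g[1],6),(g[0],g[1],6))
```

```text
{'clock': 22.0333, 'eef_pos': [0.4045, -0.4367, 0.2409], 'force': [0.6285, 0.0345, 0.5213], 'width': 0.0582, 'gripper_force': 0.0, 'joint_positions': [1.1781, 0.525, -0.3358, 1.5829, -0.1937, 1.2584, 0.5674]}
[ 0.4035 -0.4376  0.2444]
6 x [[0.0, -0.1, 11.0], [-0.001, -0.0, 0.001]]
6 x [[-0.0, 0.0, 11.7], [0.0, 0.0, 0.0]]
```

play_rows:
  moves:
    - [[0,-0.1,11],[0,0,0],50]
    - [[0,-0.1,11],[0,0,0],50]
    - [[0,-0.1,11],[0,0,0],50]
    - [[0,-0.1,11],[0,0,0],50]
    - [[0,-0.1,11],[0,0,0],50]
    - [[0,-0.1,11],[0,0,0],50]
    - [[0,0,11.7],[0,0,0],50]
    - [[0,0,11.7],[0,0,0],50]
    - [[0,0,11.7],[0,0,0],50]
    - [[0,0,11.7],[0,0,0],50]
    - [[0,0,11.7],[0,0,0],50]
    - [[0,0,11.7],[0,0,0],50]
  newtons: 30

```text
clock: 23.03
eef_pos: [0.4245, -0.388, 0.1163]
tcp_rot: [[0.34, 0.929, 0.145], [0.857, -0.369, 0.359], [0.387, 0.002, -0.922]]
force: [0.0, 0.3, -1.1]
width: 0.0498
gripper_force: 0.0
```

play_rows:
  moves:
    - [[0,0,0],[0,0,0],40]
    - [[0,0,0],[0,0,0],30]
    - [[0,0,0],[0,0,0],20]
    - [[0,0,0],[0,0,0],10]
    - [[0,0,0],[0,0,0],10]
    - [[0,0,0],[0,0,0],10]
    - [[0,0,0],[0,0,0],10]

```text
clock: 23.62
eef_pos: [0.4244, -0.389, 0.1181]
tcp_rot: [[0.34, 0.929, 0.145], [0.858, -0.37, 0.358], [0.386, 0.003, -0.923]]
force: [-0.5, -0.7, 2.1]
width: 0.0173
gripper_force: 30.0
```

Run:
```python
from lamp import *
st(); s=status.read_state(); p=s['eef_pos']; v=O-p; print('dist',np.linalg.norm(v),'yaw',np.arctan2(v[1],v[0]),'tilt',np.arctan2(-v[2],np.hypot(*v[:2])))
a1,t1=1.3213,.329; N=14
# screw about lamp: intermediate targets along joint path from measured pose
Rc=s['tcp_rot']; a=np.arctan2(v[1],v[0]); t=np.arctan2(-v[2],np.hypot(*v[:2])); 
T=[]
for k in(.25,.5,.75,1):
    aa,tt=a+(a1-a)*k,t+(t1-t)*k; u=np.array([np.cos(aa)*np.cos(tt),np.sin(aa)*np.cos(tt),-np.sin(tt)])
    T.append((O-np.linalg.norm(v)*u,Ro.from_rotvec([0,0,aa-a]).as_matrix()@Ro.from_rotvec((tt-t)*np.array([-np.sin(a),np.cos(a),0])).as_matrix()@Rc,4))
legs(*T)
```

```text
{'clock': 23.6167, 'eef_pos': [0.4244, -0.389, 0.1181], 'force': [-0.4866, -0.6516, 2.1032], 'width': 0.0173, 'gripper_force': 30.0003, 'joint_positions': [1.1218, 0.6279, -0.3454, 1.7391, -0.1892, 0.9833, 0.5625]}
dist 0.1080040101057979 yaw 1.1988738160723973 tilt -0.4497023768313515
4 x [[-0.1, 0.8, -5.2], [0.002, -0.049, -0.008]]
4 x [[-0.1, 0.8, -5.2], [0.001, -0.049, -0.008]]
4 x [[-0.1, 0.9, -5.2], [-0.001, -0.049, -0.008]]
4 x [[-0.1, 0.8, -5.2], [-0.002, -0.049, -0.008]]
```

play_rows:
  moves:
    - [[-0.1,0.8,-5.2],[0.002,-0.049,-0.008],10]
    - [[-0.1,0.8,-5.2],[0.002,-0.049,-0.008],10]
    - [[-0.1,0.8,-5.2],[0.002,-0.049,-0.008],10]
    - [[-0.1,0.8,-5.2],[0.002,-0.049,-0.008],10]
    - [[-0.1,0.8,-5.2],[0.001,-0.049,-0.008],10]
    - [[-0.1,0.8,-5.2],[0.001,-0.049,-0.008],10]
    - [[-0.1,0.8,-5.2],[0.001,-0.049,-0.008],10]
    - [[-0.1,0.8,-5.2],[0.001,-0.049,-0.008],10]

```text
clock: 24.28
eef_pos: [0.4255, -0.4005, 0.1575]
tcp_rot: [[0.309, 0.951, 0.002], [0.951, -0.309, 0.001], [0.002, 0.002, -1.0]]
force: [-1.6, -1.3, -2.8]
width: 0.017
gripper_force: 30.1
```

play_rows:
  moves:
    - [[-0.1,0.9,-5.2],[-0.001,-0.049,-0.008],10]
    - [[-0.1,0.9,-5.2],[-0.001,-0.049,-0.008],10]
    - [[-0.1,0.9,-5.2],[-0.001,-0.049,-0.008],10]
    - [[-0.1,0.9,-5.2],[-0.001,-0.049,-0.008],10]
    - [[-0.1,0.8,-5.2],[-0.002,-0.049,-0.008],10]
    - [[-0.1,0.8,-5.2],[-0.002,-0.049,-0.008],10]
    - [[-0.1,0.8,-5.2],[-0.002,-0.049,-0.008],10]
    - [[-0.1,0.8,-5.2],[-0.002,-0.049,-0.008],10]
    - [[0,0,0],[0,0,0],10]
    - [[0,0,0],[0,0,0],10]
    - [[0,0,0],[0,0,0],10]

```text
clock: 25.2
eef_pos: [0.4341, -0.3974, 0.1999]
tcp_rot: [[0.23, 0.969, -0.091], [0.896, -0.247, -0.369], [-0.38, 0.003, -0.925]]
force: [-3.1, -2.0, 5.6]
width: 0.0167
gripper_force: 30.0
```

```bash
cat > lfit.py <<'E'
from lamp import *
from scipy.optimize import differential_evolution
a1,t1=1.3213,.329
def lfit(n,tag):
    p,d=snap(n,tag); X=world(n,d).reshape(-1,3)
    P=X[(X[:,0]>.34)&(X[:,0]<.57)&(X[:,1]>-.43)&(X[:,1]<-.16)&(X[:,2]>.05)&(X[:,2]<.25)]
    def res(q,o=O):
        a,t=q[-2:]; o=np.array([q[0],q[1],.165]) if len(q)==4 else O
        u=np.array([np.cos(a)*np.cos(t),np.sin(a)*np.cos(t),-np.sin(t)]); v=P-o; s=v@u; rr=np.linalg.norm(v-np.outer(s,u),axis=1)
        r=np.minimum(abs(rr-.036)+9*((s<-.04)|(s>.03)),abs(s-.065)+9*(rr>.045))
        r=np.minimum(r,abs(rr-.009)+9*((s>-.08)|(s<-.138))); r=np.minimum(r,abs(rr-.0475)+9*((s<.05)|(s>.066)))
        return np.minimum(r,.01)
    for b in([(1.,1.6),(-.2,.7)],[(.445,.475),(-.315,-.28),(1.,1.6),(-.2,.7)]):
        o=differential_evolution(lambda q:(res(q)**2).sum(),b,seed=1,tol=1e-7,popsize=20); print(n,len(P),(res(o.x)<.003).sum(),o.x)
if __name__=='__main__':
    st(); s=status.read_state(); v=O-s['eef_pos']; print('tcp yaw',np.arctan2(v[1],v[0]),'tilt',np.arctan2(-v[2],np.hypot(*v[:2])),np.linalg.norm(v))
    lfit('top','t6'); lfit('scene','s6')
E
python3 lfit.py
```

```text
{'clock': 25.2, 'eef_pos': [0.4341, -0.3974, 0.1999], 'force': [-3.1467, -2.0281, 5.6137], 'width': 0.0167, 'gripper_force': 30.0162, 'joint_positions': [0.5462, 0.359, -0.0722, 1.9174, 0.551, 0.8486, -0.1363]}
tcp yaw 1.3179314712336871 tilt 0.3291523502216671 0.10800325946560319
top 145 127 [1.3253 0.2965]
top 145 129 [ 0.475  -0.315   1.1505  0.324 ]
scene 3240 1505 [1.3167 0.3085]
scene 3240 1526 [ 0.4584 -0.3008  1.3106  0.3113]
```

play_rows:
  moves:
    - [[0,0.1,-0.8],[0,-0.007,0],10]
    - [[0,0.1,-0.8],[0,-0.007,0],10]
    - [[0,0.1,-0.6],[0,-0.006,0],10]
    - [[0,0,0],[0,0,0],10]
    - [[0,0,0],[0,0,0],10]
    - [[0,0,0],[0,0,0],10]

```text
clock: 25.8
eef_pos: [0.4342, -0.3969, 0.2011]
tcp_rot: [[0.228, 0.969, -0.096], [0.888, -0.247, -0.387], [-0.399, 0.003, -0.917]]
force: [-2.8, -6.0, 1.7]
width: 0.017
gripper_force: 30.0
```

```bash
python3 lfit.py
```

```text
{'clock': 25.8, 'eef_pos': [0.4342, -0.3969, 0.2011], 'force': [-2.8155, -6.0308, 1.671], 'width': 0.017, 'gripper_force': 30.015, 'joint_positions': [0.5299, 0.3579, -0.066, 1.9224, 0.5754, 0.8523, -0.1639]}
tcp yaw 1.3173626833096281 tilt 0.3405974944501601 0.10792763753351055
top 168 143 [1.3257 0.3103]
top 168 144 [ 0.475  -0.31    1.1693  0.3262]
scene 3236 1498 [1.3184 0.3138]
scene 3236 1520 [ 0.4585 -0.3005  1.3122  0.319 ]
```

play_rows:
  moves:
    - [[0,0,-0.7],[0,-0.006,0],10]
    - [[0,0,-0.7],[0,-0.006,0],10]
    - [[0,0,0],[0,0,0],10]
    - [[0,0,0],[0,0,0],10]
    - [[0,0,0],[0,0,0],14]
    - [[0,0,0],[0,0,0],22]
    - [[0,0,0],[0,0,0],32]
    - [[0,0,0],[0,0,0],44]
    - [[0,0,0],[0,0,0],50]
    - [[0,0,-10],[0,0,0],50]
    - [[0,0,-20],[0,0,0],50]
    - [[0,0,-20],[0,0,0],50]

```text
clock: 26.9
eef_pos: [0.44, -0.374, 0.2479]
tcp_rot: [[0.225, 0.969, -0.099], [0.885, -0.245, -0.395], [-0.407, 0.001, -0.914]]
force: [1.5, 0.4, 0.8]
width: 0.05
gripper_force: 0.0
```

play_rows:
  moves:
    - [[0,0,-20],[0,0,0],50]
    - [[0,0,-20],[0,0,0],50]
    - [[-5,0,-20],[0,0,0],50]
    - [[-15,0,-15],[0,0.03,0],50]
    - [[-20,0,-12],[0,0.03,0],50]
    - [[-20,0,-12],[0,0.03,0],50]
    - [[-20,0,-10],[0,0.03,0],50]
    - [[-20,0,-10],[0,0.03,0],50]
    - [[-20,0,-10],[0,0.03,0],50]
    - [[-20,0,0],[0,0.03,0],50]
    - [[-20,0,0],[0,0.03,0],50]
    - [[0,0,0],[0,0,0],50]

```text
clock: 27.9
eef_pos: [0.4115, -0.4799, 0.4181]
tcp_rot: [[0.249, 0.968, -0.042], [0.952, -0.252, -0.176], [-0.181, 0.004, -0.984]]
force: [-1.5, -0.6, -0.2]
width: 0.0501
gripper_force: 0.0
```

```bash
python3 lfit.py
```

```text
{'clock': 27.9, 'eef_pos': [0.4115, -0.4799, 0.4181], 'force': [-1.4979, -0.5735, -0.2497], 'width': 0.0501, 'gripper_force': 0.0, 'joint_positions': [0.7505, 0.2636, -0.0254, 1.4878, 0.1725, 1.3071, 0.4331]}
tcp yaw 1.3111547875771639 tilt 0.9323360116677721 0.3151352726297314
top 3870 1956 [1.3341 0.3215]
top 3870 1940 [ 0.459  -0.3025  1.3052  0.332 ]
scene 3480 1684 [1.3208 0.3132]
scene 3480 1750 [ 0.4588 -0.3005  1.307   0.331 ]
```

View pics/t6.png

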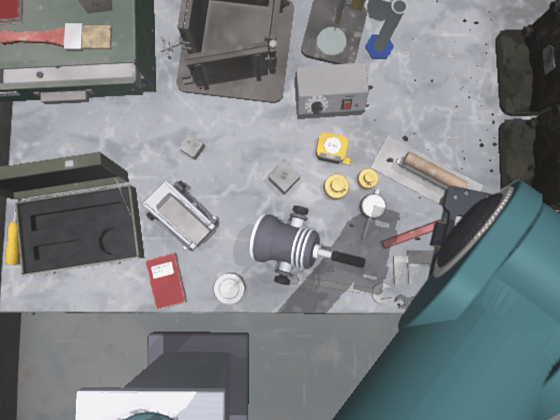

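Run:
```python
from bar import *
X=world('top',np.load('t6.npz')['d']).reshape(-1,3); q=X[(X[:,0]>.4)&(X[:,0]<.64)&(X[:,1]>-.2)&(X[:,1]<.05)&(X[:,2]>.03)&(X[:,2]<.2)]
L=(q-seat)@R; a=L[(abs(L[:,2]-.02)<.004)&(abs(L[:,1])<.035)&(abs(L[:,0])<.08)]
print(cv2.minAreaRect((a[:,:2]*1000).astype(np.float32)),a[:,2].mean()); ticket.job_done()
```

```text
((-0.611724853515625, -1.2248611450195312), (110.75482940673828, 39.92945098876953), 0.43816471099853516) 0.020062414790735037
the job is handed in; nothing more can be done
```

I finished the job and handed it in at about 28 s of the 72 s: the cube stands same side up on the bench, the bar lies in the trough against its stop, and the lamp points at the bar's middle to within about 3 mm by my camera fits. I don't have the judge's result.

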